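# Check a spring scale against its marker with knob weights

### The arm

A 6-joint arm with a two-finger parallel gripper is mounted at the origin on the work surface. World frame = base frame: x ahead of the robot, y to its left, z up, the work surface at z = 0. Lengths are in m, angles in rad, forces in N, time in s.
With the tool pointing down it reaches from about 0.35 to 0.975 m from the base axis. Payload 4.9 kg.
Tool frame: the origin (TCP) lies midway between the tips of the shut fingers; the grasp point (between the pads) lies 19 mm behind it (manip.pinch_z is the distance from the TCP to the grasp point, in m); z points along the fingers, y is the direction in which the jaws open and shut (so a half turn about z gives the same grasp; the last joint's range is limited). The gripper opens to 85 mm and grips with 20 to 120 N. Pads are 22 mm wide; open, the fingers measure 114 mm over their backs; the gripper's body (76 mm by 85 mm) begins 54 mm behind the grasp point. The pads swing forward as they close: fully open they stand 13 mm farther back than shut.
Start: joints at [-1.369, 0.053, 1.613, -0, 1.476, -0.119], TCP at [0.197, -0.593, 0.231] pointing down, gripper open.
Joint ranges: [-3.01, 3.01], [-1.01, 2.22], [0.06, 2.58], [-1.02, 4.17], [0.09, 2.62], [-3.14, 3.14]. Speed limits (rad/s): [2.57, 2.57, 3.14, 3.14, 3.14, 3.14].

### API

Orientations are given as a unit quaternion [w, x, y, z].
In Python, from plant import manip gives the robot as it stands.
- The arm moves only by the tool drive_tool, never from a script. Its argument "commands" is text: rows parted by semicolons, each of 5 numbers parted by spaces: the finger opening in mm, from 0 to 85.4, then the shift along the tool's x, y, z in units of 30 mm (1.0 is 30 mm), then the turn about the tool's z in degrees. A call has exactly 8 rows; each row shifts and turns the commanded pose from where the row before left it, along the tool's axes as they then stand; what a row does not reach is not made up. A row lasts 1/8 s, in which the tool goes at most 62.5 mm and 10.7 degrees, less where a joint would pass 70% of its speed; a pose out of reach is approached as far as the arm can. A call is refused whole if a number of a shift passes 1 or a number of a turn 10.7, either way. A call with a gripper value outside its range is refused whole. The fingers move at their own pace and stop on an object; the grip force is fixed at half the most. Time passes only in rows, so rows that do not move let the fingers close, or fill a call up. It gives the time, the measured TCP pose, the force and the opening at its end, in the units of the state.
- manip.state(): the state, without advancing time (a new reading comes with each control period).
- manip.grab_frame(name): name is "side" or "top"; returns the picture (384x512x3 uint8, red, green, blue); there is no depth.
- manip.camera_params(name): a dict with "fx", "fy", "cx", "cy" (pixels), "xyz" and "orientation" of the camera in the world. Camera axes: x right, y down, z forward; pixel columns grow to the right and rows downward; lengths in m; the calibration is good to about 2 mm. A picture is of the moment at which its call begins. camera_params takes no time and is no camera call.
- manip.job_done(): hands the job in, once; it reports no verdict.
The state is a dict: "time": time; "joint_pos": joint angles; "joint_vel": joint speeds; "joint_efforts": joint torques, N m; "tool_pos": TCP position; "tool_rot": TCP orientation; "contact_force": force on the tool from outside, world axes, zero at the start; "ft_torque": the same for the moment, N m; "gripper_width": opening from 0.0 (shut) to 1.0 (fully open).
Only numpy, scipy, OpenCV 4.12 (cv2) and the standard library are available. Lean on these libraries where they do the work, as an engineer would, in place of code of your own. Each camera call takes 0.05 s, during which the arm holds its last target. There are 200 camera calls.

### The job

Check the spring scale: first take the jar off its pan and stand it upright in the white tray. Then stand knob weights, large and small, upright on the pan until its pointer comes to rest inside the marker's window; set them down gently so that the pan never drops to its bottom stop. Do not shift the marker, leave no weight lying on its side, and leave the other glassware where it is.

Things in the scene. Friction and masses are not known exactly. Their poses are not given: they have to be found in the camera images.
- jar_center (a point): sealed amber glass jar with a white screw cap and paper label, 50 mm diameter, 78 mm tall, about 0.3 kg; it starts upright on the scale pan. Point: centre of the jar, half-way up (39 mm above its foot); z is its upright axis
- tray_in (a point): white plastic tray fixed to the bench, 160 x 160 mm outside, walls 4 mm thick and 22 mm high. Point: centre of its inner floor, 4 mm above the bench; x and y run along its sides
- pan_top (a point): rectangular steel pan of the grey spring scale, 160 mm along its x, 230 mm along its y, rim only 6 mm above its floor. Point: centre of the pan's upper face; it goes down with the pan (120 mm above the bench when the pan is empty). At its +y end, 133 to 187 mm from the pan's centre, stands the scale's fixed white pointer plate, top 140 mm above the bench
- pan (a joint): how far the pan has sunk from its empty height, in m (0 = empty, grows downward, spring-borne on a vertical slide). A large weight sinks it by about 16 mm, a small one by about 8 mm, the jar by about 8 mm; it springs about 37 N per 100 mm and comes to rest in about a second. It meets its bottom stop at 0.072
- marker (a joint): setting of the dark marker on the pointer plate, in m: the pan sinkage at which the pointer stands exactly in the middle of the marker's window (same scale as pan). It stays where it was set
- pointer_tip (a point): tip of the thin (3 mm) black pointer that is fixed to the pan and sinks with it, in front (scale's +x side) of the white pointer plate
- marker_window (a point): centre of the 15 mm high window between the upper and lower bar of the dark steel marker on the pointer plate; z up. The pointer passes through this window
- large_1_center (a point): large knob weight: upright steel cylinder 40 mm diameter and 60 mm high with a knob (21 mm diameter) on top, 76 mm tall in all, about 0.6 kg (some 5 percent more or less). Point: its centre, 38 mm above its foot; z is its upright axis. It starts standing on the 12 mm thick stone slab, at least 70 mm from its neighbours, centre to centre
- large_2_center (a point): large knob weight: upright steel cylinder 40 mm diameter and 60 mm high with a knob (21 mm diameter) on top, 76 mm tall in all, about 0.6 kg (some 5 percent more or less). Point: its centre, 38 mm above its foot; z is its upright axis. It starts standing on the 12 mm thick stone slab, at least 70 mm from its neighbours, centre to centre
- large_3_center (a point): large knob weight: upright steel cylinder 40 mm diameter and 60 mm high with a knob (21 mm diameter) on top, 76 mm tall in all, about 0.6 kg (some 5 percent more or less). Point: its centre, 38 mm above its foot; z is its upright axis. It starts standing on the 12 mm thick stone slab, at least 70 mm from its neighbours, centre to centre
- small_1_center (a point): small knob weight: upright steel cylinder 30 mm diameter and 50 mm high with a knob (16 mm diameter) on top, 66 mm tall in all, about 0.3 kg (some 5 percent more or less). Point: its centre, 33 mm above its foot; z is its upright axis. It starts standing on the 12 mm thick stone slab, at least 70 mm from its neighbours, centre to centre
- small_2_center (a point): small knob weight: upright steel cylinder 30 mm diameter and 50 mm high with a knob (16 mm diameter) on top, 66 mm tall in all, about 0.3 kg (some 5 percent more or less). Point: its centre, 33 mm above its foot; z is its upright axis. It starts standing on the 12 mm thick stone slab, at least 70 mm from its neighbours, centre to centre
- vial: small amber vial with a white cap, 36 mm diameter, 70 mm tall, standing among the weights; a bystander. Origin: centre of its foot
- beaker: glass beaker, 72 mm diameter, 95 mm tall; a bystander. Origin: centre of its foot
- reagent: tall amber reagent bottle, 90 mm diameter, 170 mm tall; a bystander. Origin: centre of its foot
- dish: covered glass dish, 96 mm diameter, 30 mm high; a bystander. Origin: centre of its foot
There are look-alikes about, which are no part of the job. Leave any red look-alike of the part that bears large_3_center alone.

How it is judged:
By the outcome, as a careful person would: the job done as asked, in the order asked, and still so for the second after the job is handed in, with the robot touching nothing.
It also fails if it takes over 72 s, if anything falls off the work surface, if the arm or the gripper's body presses on something with over 40 N, if the wrist force passes 120 N, or if a joint passes its speed limit or range.

## Working session

There is one attempt and no reset: what is moved stays moved. The work goes in short steps, Python scripts to look and compute and a tool call to move; the robot and the scene stay as the last step left them, time stands still between calls to the robot, and variables do not carry over. Pictures are saved under pics/ and viewed, about 8 in all and at most 12, crops included, and the job is handed in when it is done.

Besides the shell and the picture viewer there is one more tool, called after ">>>" by a JSON object that holds its "name" and its "arguments", one argument or row to a line. drive_tool: Moves the arm, as the interface text tells. Its arguments: {"type":"object","properties":{"commands":{"type":"string"}},"required":["commands"]}

```bash
mkdir -p pics; ls; python3 - <<'E'
from plant import manip
import cv2, json
for n in("side","top"):
    f=manip.grab_frame(n); cv2.imwrite(f"pics/{n}0.png",cv2.cvtColor(f,cv2.COLOR_RGB2BGR)); print(n,manip.camera_params(n))
print(manip.state(), manip.pinch_z)
E
```

```text
pics
side {'fx': 417.49649791807707, 'fy': 417.49649791807707, 'cx': 257.2959471279023, 'cy': 196.0611923199796, 'xyz': array([ 0.46561311, -0.75573176,  0.85412506]), 'orientation': array([-0.3988013 ,  0.91394796, -0.06961532,  0.02846662])}
top {'fx': 452.1485308227256, 'fy': 452.1485308227256, 'cx': 253.82125841576467, 'cy': 195.87933997135826, 'xyz': array([0.36377737, 0.00891904, 1.53509293]), 'orientation': array([-0.04908946,  0.70785862, -0.70291601,  0.0493506 ])}
{'time': 0.1, 'joint_pos': array([-1.36897889e+00,  5.32750450e-02,  1.61419016e+00, -1.69116047e-05,
        1.47599928e+00, -1.18995469e-01]), 'joint_vel': array([ 0.00053083, -0.00205312, -0.00471043, -0.00083433, -0.00149296,
       -0.00042455]), 'joint_efforts': array([ 6.17599635e-04, -3.94908607e+01, -3.71361673e+01, -1.18907706e-04,
        3.94296556e-03,  5.03104076e-06]), 'tool_pos': array([ 0.1969682 , -0.59254223,  0.23017576]), 'tool_rot': array([-9.34766021e-04,  9.87161885e-01,  1.59720184e-01, -4.71560308e-05]), 'contact_force': array([-0.18061875,  0.61610704, -0.0613324 ]), 'ft_torque': array([-0.0457371 , -0.0059925 ,  0.04567253]), 'gripper_width': 1.0017045845426715} 0.0187
```

View pics/side0.png

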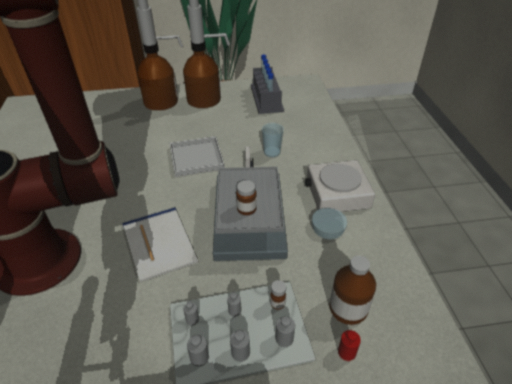

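View pics/top0.png

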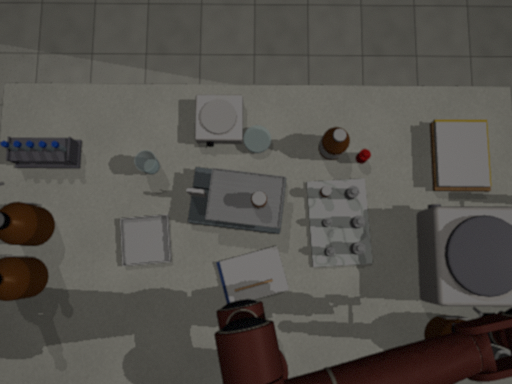

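Side view: jar at (246,197) on the pan, tray at (196,156), marker plate near (248,157). On the slab are weights at about (191,312), (234,303), (198,348), (240,345), (285,331), with the vial at (278,293). The red look-alike is off the slab at (349,345).

```bash
cat > h.py <<'E'
import numpy as np, cv2
from scipy.spatial.transform import Rotation as R
from plant import manip
def cam(n):
    p=manip.camera_params(n); q=p["orientation"]
    return p,R.from_quat([q[1],q[2],q[3],q[0]]).as_matrix()
def ray(n,u,v):
    p,M=cam(n); d=M@np.array([(u-p["cx"])/p["fx"],(v-p["cy"])/p["fy"],1]); return p["xyz"],d/np.linalg.norm(d)
def onz(n,u,v,z):
    o,d=ray(n,u,v); return o+d*(z-o[2])/d[2]
def proj(n,X):
    p,M=cam(n); c=M.T@(np.array(X)-p["xyz"]); return np.array([p["fx"]*c[0]/c[2]+p["cx"],p["fy"]*c[1]/c[2]+p["cy"]])
def tri(a,b):
    o1,d1=ray("side",*a); o2,d2=ray("top",*b)
    s=np.linalg.lstsq(np.c_[d1,-d2],o2-o1,rcond=None)[0]; P,Q=o1+s[0]*d1,o2+s[1]*d2
    return (P+Q)/2,np.linalg.norm(P-Q)
def snap(n,name):
    f=cv2.cvtColor(manip.grab_frame(n),cv2.COLOR_RGB2BGR); cv2.imwrite(f"pics/{name}.png",f); return f
def crop(f,x0,y0,x1,y1,s): return cv2.resize(f[y0:y1,x0:x1],None,fx=s,fy=s,interpolation=cv2.INTER_CUBIC)
E
python3 - <<'E'
from h import *
s=cv2.imread("pics/side0.png");t=cv2.imread("pics/top0.png")
a=crop(s,160,275,320,375,5); b=crop(s,200,130,300,210,5); b=crop(s,205,135,305,215,4); 
c=crop(t,115,165,295,270,4); d=crop(t,300,170,380,270,4)
W=np.zeros((600,800,3),np.uint8)
W1=W.copy(); W1[:500,:800]=a; cv2.imwrite("pics/c1.png",W1)
W2=np.zeros((600,800,3),np.uint8); W2[:320,:400]=b; W2[:400,420:740]=d[:400]; 
cv2.imwrite("pics/c2.png",W2); cv2.imwrite("pics/c3.png",c)
for u,v in [(326,192),(352,193),(327,223),(358,223),(330,251),(359,249)]: print(onz("top",u,v,.085).round(3))
for u,v in [(259,199)]: print(onz("top",u,v,.19).round(3))
print(onz("top",146,240,.02))
E
```

```text
[ 0.581 -0.225  0.085]
[ 0.579 -0.309  0.085]
[ 0.481 -0.227  0.085]
[ 0.482 -0.326  0.085]
[ 0.392 -0.235  0.085]
[ 0.399 -0.327  0.085]
[ 0.543 -0.007  0.19 ]
[0.42502501 0.36789083 0.02      ]
```

View pics/c1.png

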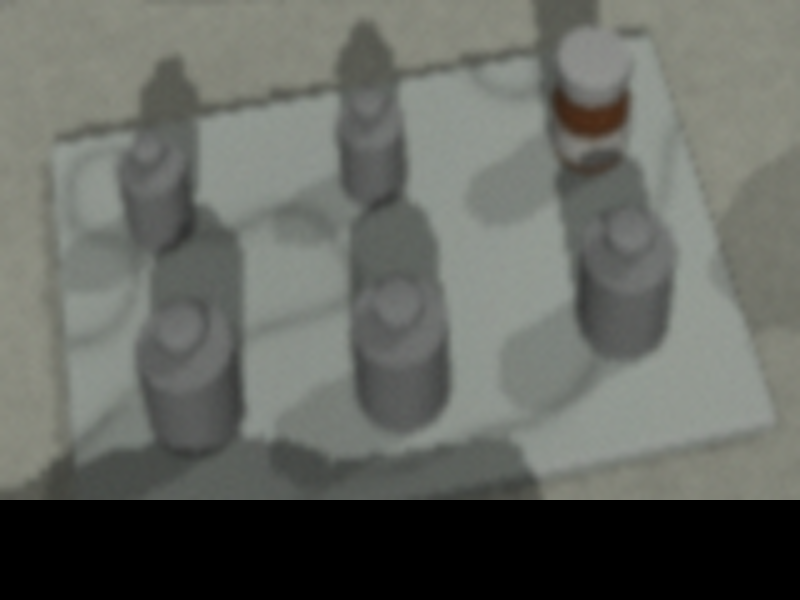

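View pics/c2.png

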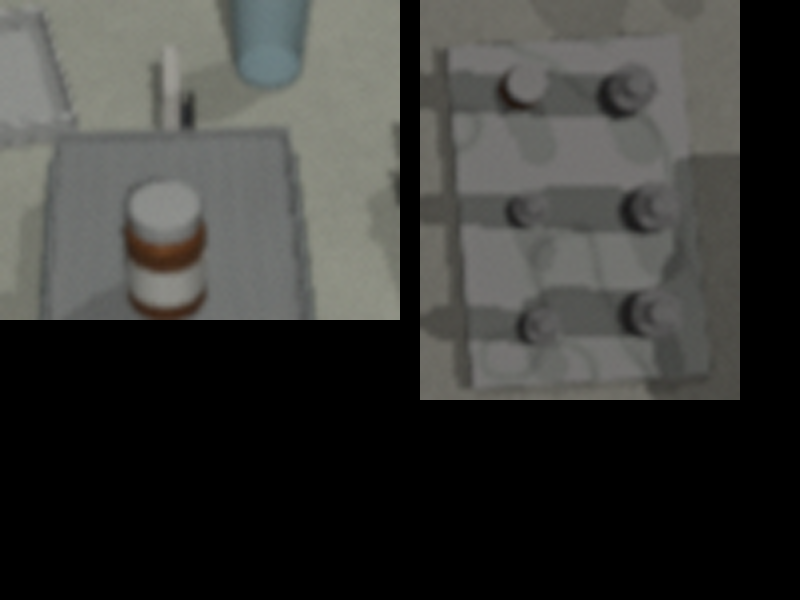

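View pics/c3.png

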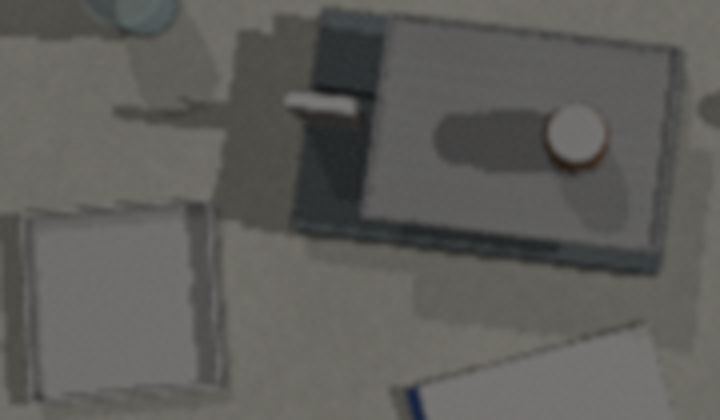

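Five weights (three wide, two narrow) and the capped amber vial stand on the slab. In the 4x crop of the side view, the white plate shows edge-on at (248,157) and the dark marker at (252,162), right behind the pan's rim. Now the measurements.

```bash
python3 - <<'E'
from h import *
print("pan corners z.118");C=[]
for u,v in [(385,15),(680,48),(655,248),(360,218)]:
    C.append(onz("top",115+u/4,165+v/4,.118));print(C[-1].round(3))
c=np.mean(C,0);print("c",c.round(4),[np.linalg.norm(C[i]-C[(i+1)%4]).round(3) for i in range(4)])
ey=(C[0]-C[1]+C[3]-C[2]);print("pan y ang",np.degrees(np.arctan2(ey[1],ey[0])))
for u,v in [(287,100),(357,108)]: print("plate",onz("top",115+u/4,165+v/4,.14).round(3))
print("jar top",onz("top",115+577/4,165+133/4,.112+.078).round(4), "side",onz("side",205+164/4,135+200/4,.19).round(4))
print("tray")
for u,v in [(25,215),(212,203),(228,385),(36,402)]: print(onz("top",115+u/4,165+v/4,.022).round(3))
for n,a,b,z in [("S1",(148,148),(540,320),.078),("S2",(368,97),(528,207),.078),("L1",(182,322),(653,307),.088),("L2",(398,298),(650,202),.088),("L3",(628,228),(634,85),.088),("vial",(594,50),(526,83),.082)]:
    A=(160+a[0]/5,275+a[1]/5);B=(300+(b[0]-420)/4,170+b[1]/4)
    print(n,onz("side",*A,z).round(4),onz("top",*B,z).round(4))
s=cv2.imread("pics/side0.png"); k=cv2.convertScaleAbs(crop(s,236,140,268,176,16),alpha=1.5)
cv2.imwrite("pics/c4.png",k); print(k.shape)
print(s[150:174,246:258].mean(2).astype(int))
E
```

```text
pan corners z.118
[0.649 0.146 0.118]
[ 0.624 -0.09   0.118]
[ 0.465 -0.07   0.118]
[0.486 0.162 0.118]
c [0.556 0.037 0.118] [np.float64(0.237), np.float64(0.161), np.float64(0.233), np.float64(0.163)]
pan y ang 84.25102461376247
plate [0.576 0.219 0.14 ]
plate [0.571 0.164 0.14 ]
jar top [ 0.5453 -0.0073  0.19  ] side [ 0.5496 -0.0051  0.19  ]
tray
[0.495 0.453 0.022]
[0.507 0.297 0.022]
[0.355 0.279 0.022]
[0.34  0.437 0.022]
S1 [ 0.3943 -0.2433  0.078 ] [ 0.3949 -0.236   0.078 ]
S2 [ 0.49   -0.2322  0.078 ] [ 0.4854 -0.2278  0.078 ]
L1 [ 0.4059 -0.3312  0.088 ] [ 0.4056 -0.3244  0.088 ]
L2 [ 0.4913 -0.334   0.088 ] [ 0.4893 -0.324   0.088 ]
L3 [ 0.5878 -0.3175  0.088 ] [ 0.5841 -0.3135  0.088 ]
vial [ 0.5913 -0.2259  0.082 ] [ 0.5861 -0.2271  0.082 ]
(576, 512, 3)
[[144 152 149 141 134 132 129 129 129 129 129 127]
 [144 151 148 140 134 132 128 127 126 125 121 120]
 [142 151 149 140 132 129 125 123 122 119 114 114]
 [142 151 149 140 126 121 116 114 113 112 113 111]
 [142 151 149 140 121 114 111 111 111 112 111 113]
 [142 151 148 139 119 114 110 112 114 113 112 112]
 [140 149 148 1
[... 203 characters left out ...]
110  82  70  57  76 103 113 114 115]
 [122 131 128 109  70  51  49  76 104 111 112 113]
 [124 130 125 109  66  44  46  72 104 111 111 112]
 [124 131 126 109  66  44  42  72 101 109 112 114]
 [124 132 128 110  65  42  44  71 104 113 113 113]
 [125 130 130 110  67  44  47  76 110 118 120 121]
 [123 127 123 111  74  61  61  82 114 124 125 124]
 [113 116 115 107  87  83  82  91 108 113 111 113]
 [104 104 103 101  98  96  94  98 103 105 104 104]
 [ 99  99 101 105 103 102  99 100 103 106 105 107]
 [105 105 108 109 111 109 107 108 109 109 110 111]
 [109 111 112 112 111 113 111 112 111 111 113 113]
 [112 113 114 114 112 113 113 112 112 112 111 113]
 [111 115 112 114 111 112 114 113 112 111 111 112]]
```

View pics/c4.png

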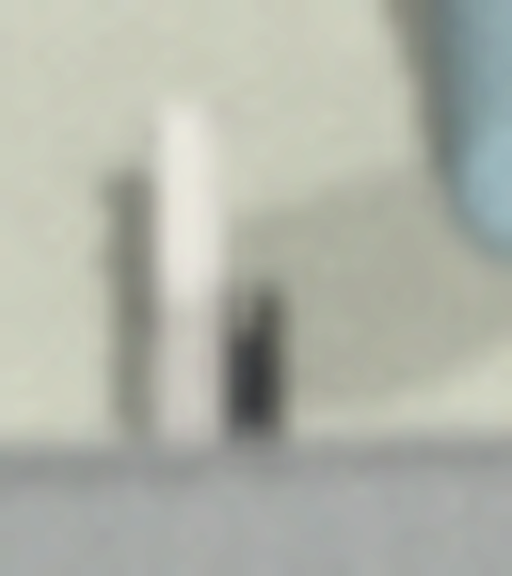

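The jar is at about (0.547, -0.006), and its height, diameter and the two views agree. Lookalike list: weights, vial (side 278,293) and red knob (349,345); the crop settles which is which. Moving to the jar.

>>> {"name": "drive_tool", "arguments": {
  "commands": "85 0 0 -0.4 9.2; 85 0 0 -0.4 9.2; 85 0.58 -0.98 0 0; 85 0.58 -0.98 0 0; 85 0.58 -0.98 0 0; 85 0.58 -0.98 0 0; 85 0.58 -0.98 0 0; 85 0.58 -0.98 0 0"
}}

```text
time: 1.1
tool_pos: [0.3018, -0.4155, 0.2547]
tool_rot: [-0.0, 1.0, -0.0, -0.0]
contact_force: [0.7, -0.6, 0.8]
gripper_width: 0.998
```

>>> {"name": "drive_tool", "arguments": {
  "commands": "85 0.58 -0.98 0 0; 85 0.58 -0.98 0 0; 85 0.58 -0.98 0 0; 85 0.58 -0.98 0 0; 85 0.58 -0.98 0 0; 85 0.58 -0.98 0 0; 85 0.58 -0.98 0 0; 85 0.58 -0.98 0 0"
}}

```text
time: 2.1
tool_pos: [0.441, -0.1804, 0.2548]
tool_rot: [-0.0, 1.0, -0.0, -0.0]
contact_force: [0.1, -0.2, -0.3]
gripper_width: 0.997
```

>>> {"name": "drive_tool", "arguments": {
  "commands": "85 0.59 -0.97 0 0; 85 0.59 -0.97 0 0; 85 0.59 -0.97 0 0; 85 0.59 -0.97 0 0; 85 0.59 -0.97 0 0; 85 0.59 -0.97 0 0; 85 0 0 0.3 0; 85 0 0 0.8 0"
}}

```text
time: 3.1
tool_pos: [0.5475, -0.0073, 0.2226]
tool_rot: [0.0, 1.0, 0.0, 0.001]
contact_force: [0.6, 0.5, 0.0]
gripper_width: 0.995
```

>>> {"name": "drive_tool", "arguments": {
  "commands": "85 0 0 0.9 0; 85 0 0 0.9 0; 85 0 0 0.7 0; 85 0 0 0.3 0; 35 0 0 0 0; 35 0 0 0 0; 35 0 0 0 0; 35 0 0 0 0"
}}

```text
time: 4.1
tool_pos: [0.5477, -0.0072, 0.1392]
tool_rot: [0.0, 1.0, -0.0, 0.001]
contact_force: [1.0, -0.6, 0.7]
gripper_width: 0.563
```

>>> {"name": "drive_tool", "arguments": {
  "commands": "35 0 0 0 0; 35 0 0 -0.2 0; 35 0 0 -0.6 0; 35 0 0 -0.8 0; 35 0 0 -0.8 0; 35 -0.3 -0.5 0 0; 35 -0.32 -0.96 0 0; 35 -0.32 -0.96 0 0"
}}

```text
time: 5.1
tool_pos: [0.517, 0.0671, 0.2089]
tool_rot: [-0.0, 1.0, -0.0, -0.001]
contact_force: [0.1, -1.0, -3.4]
gripper_width: 0.571
```

>>> {"name": "drive_tool", "arguments": {
  "commands": "35 -0.32 -0.96 0 0; 35 -0.32 -0.96 0 0; 35 -0.32 -0.96 0 0; 35 -0.32 -0.96 0 0; 35 -0.32 -0.96 0 0; 35 -0.32 -0.96 0 0; 35 -0.32 -0.96 0 0; 35 -0.32 -0.96 0 0"
}}

```text
time: 6.1
tool_pos: [0.4399, 0.2971, 0.2088]
tool_rot: [0.0, 1.0, 0.0, -0.001]
contact_force: [1.2, -0.8, -2.7]
gripper_width: 0.562
```

>>> {"name": "drive_tool", "arguments": {
  "commands": "35 -0.2 -0.9 0 0; 35 -0.2 -0.9 0 0; 35 -0.1 -0.5 0.3 0; 35 0 0 0.9 0; 35 0 0 0.9 0; 35 0 0 0.9 0; 35 0 0 0.9 0; 35 0 0 0.9 0"
}}

```text
time: 7.1
tool_pos: [0.4259, 0.3643, 0.064]
tool_rot: [0.001, 1.0, -0.0, -0.001]
contact_force: [-0.4, -0.2, -3.7]
gripper_width: 0.565
```

>>> {"name": "drive_tool", "arguments": {
  "commands": "35 0 0 0.5 0; 35 0 0 0.25 0; 35 0 0 0.15 0; 35 0 0 0.1 0; 35 0 0 0 0; 85 0 0 0 0; 85 0 0 0 0; 85 0 0 0 0"
}}

```text
time: 8.1
tool_pos: [0.4277, 0.3654, 0.037]
tool_rot: [-0.0, 1.0, -0.0, 0.001]
contact_force: [-0.7, -0.5, -0.2]
gripper_width: 0.997
```

```bash
python3 - <<'E'
from h import *
f=snap("side","side1"); s0=cv2.imread("pics/side0.png")
k=[cv2.convertScaleAbs(crop(f,236,140,262,176,14),alpha=1.5), cv2.convertScaleAbs(crop(f,160,90,230,180,5),alpha=1.3)]
W=np.zeros((520,730,3),np.uint8)
for i,a in enumerate(k): W[:a.shape[0],i*375:i*375+a.shape[1]]=a[:,:730-i*375]
cv2.imwrite("pics/c5.png",W); print(f[150:170,248:256].mean(2).astype(int))
E
```

```text
[[143 136 128 125 126 125 126 124]
 [141 135 128 124 124 124 123 121]
 [142 136 126 122 119 118 116 115]
 [142 135 120 114 111 109 108 109]
 [144 134 115 108 103 103 106 109]
 [145 134 115  99  89  94 106 109]
 [143 131 110  92  68  79 101 108]
 [138 122 102  88  62  74 100 108]
 [130 116  92  85  62  75 100 106]
 [124 109  87  79  60  76 100 107]
 [122 107  79  69  54  71  99 107]
 [122 105  68  47  44  67  99 105]
 [124 106  64  38  40  64  97 105]
 [123 103  63  43  45  68  97 105]
 [117 105  78  64  64  78  99 103]
 [109 101  92  85  83  90  99 100]
 [ 99  97  96  93  93  97  98  96]
 [103 103 101 100 100 104 100 101]
 [108 107 106 108 109 108 105 107]
 [110 110 108 108 110 109 108 107]]
```

View pics/c5.png

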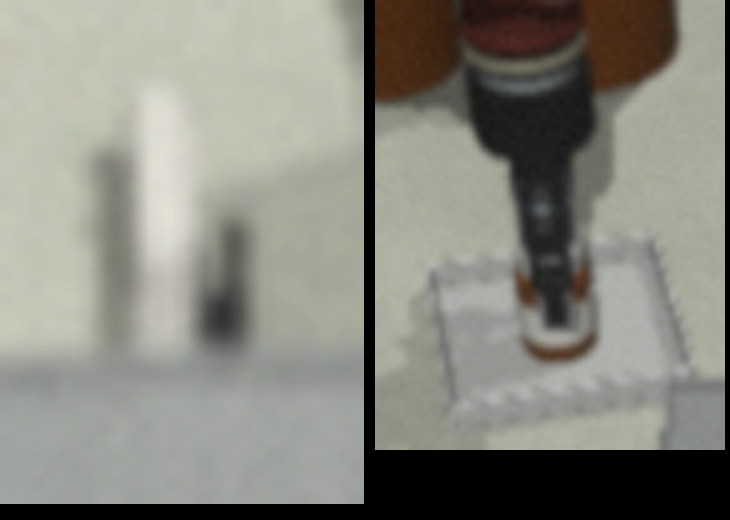

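The jar stands upright in the tray. The pointer (col 252) rose from row 158 to row 155.6, while the marker bar's top stayed at row 160.7. Checking the top view for the pointer's and marker's lengthwise extents.

```bash
python3 - <<'E'
from h import *
t=cv2.imread("pics/top0.png")
print(t[182:197,184:216].mean(2).astype(int))
# model check: rows in side image for points on pointer line x=.583
for y in (.16,.18,.2,.22): print(y,[proj("side",[.583,y,z]).round(1).tolist() for z in (.08,.09,.1,.11,.12)])
print("plate top",[proj("side",[.574,y,.14]).round(1).tolist() for y in(.164,.219)])
print("pan far rim empty",proj("side",[.57,.15,.126]))
E
```

```text
[[ 78  77  77  76  75  76  76  78  70  58  48  48  49  48  48  48  48  50
   50  49  48  48  48  47  44  54  74  81  88  91  92  92]
 [ 78  78  78  77  78  76  77  75  67  54  48  49  49  50  48  48  49  49
   47  48  50  49  49  50  47  53  74  79  88  92  93  92]
 [ 77  78  75  76  77  76  74  77  67  53  50  50  48  46  48  49  49  49
   50  46  49  47  50  48  49  55  75  83  89  94  94  93]
 [ 75  76  76  76  75  76  76  76  66  53  46  47  49  51  49  49  50  49
   49  50  47  49  49  49  48  62  80  88  93  93  92  93]
 [ 76  76  76  76  75  74  73  73  59  46  35  35  37  37  44  45  45  46
   46  47  51  48  48  46  50  65  84  92  94  92  92  94]
 [ 77  76  77  78  81  79  76  74  67  51  37  30  27  25  26  29  30  31
   32  38  42  40  42  45  50  69  83  90  93  92  92  92]
 [ 76  79  85  98 102 101 100  99  97  87  77  67  58  51  48  48  48  41
   35  31  27  28  28  27  41  67  81  91  94  92  94  94]
 [ 76  80  98 111 116 116 116 115 114 110 106 104  98  97  95  97  94  88
   78  61  43  35  32  29  37  63  78  89  94  94  94  93]
 [ 75  81 101 110 115 115 114 116 11
[... 627 characters left out ...]
]
 [ 74  78  78  78  77  73  63  52  45  43  43  44  44  44  45  41  42  44
   43  46  43  37  39  50  71  78  87  91  93  92  92  92]
 [ 76  76  77  77  76  76  64  48  42  41  42  43  42  44  42  42  44  43
   45  46  41  39  38  48  70  78  88  93  94  92  92  90]]
0.16 [[250.9, 175.1], [250.8, 172.4], [250.8, 169.7], [250.7, 167.0], [250.7, 164.2]]
0.18 [[249.9, 170.7], [249.9, 168.0], [249.8, 165.4], [249.7, 162.6], [249.7, 159.9]]
0.2 [[249.0, 166.5], [248.9, 163.8], [248.9, 161.1], [248.8, 158.4], [248.7, 155.6]]
0.22 [[248.1, 162.3], [248.0, 159.7], [247.9, 157.0], [247.9, 154.3], [247.8, 151.5]]
plate top [[247.2, 158.0], [244.6, 146.4]]
pan far rim empty [246.50323855 165.15842499]
```

>>> {"name": "drive_tool", "arguments": {
  "commands": "85 0 0 -0.8 0; 85 0 0 -1 0; 85 0 0 -1 0; 85 0 0 -1 0; 85 0 0 -1 0; 85 0.1 1 -1 0; 85 0.1 1 -0.5 0; 85 0.1 1 0 0"
}}

```text
time: 9.15
tool_pos: [0.4371, 0.2747, 0.2277]
tool_rot: [-0.001, 1.0, 0.0, 0.002]
contact_force: [-0.6, -0.5, -0.1]
gripper_width: 0.995
```

>>> {"name": "drive_tool", "arguments": {
  "commands": "70 0.09 1 0 0; 70 0.09 1 0 0; 70 0.09 1 0 0; 70 0.09 1 0 0; 70 0.09 1 0 0; 70 0.09 1 0 0; 70 0.09 1 0 0; 70 0.09 1 0 0"
}}

```text
time: 10.15
tool_pos: [0.4577, 0.034, 0.2255]
tool_rot: [0.0, 1.0, -0.0, 0.0]
contact_force: [0.1, 0.4, -0.1]
gripper_width: 0.817
```

>>> {"name": "drive_tool", "arguments": {
  "commands": "70 0.09 1 0 0; 70 0.09 1 0 0; 70 0.09 1 0 0; 70 0.09 1 0 0; 70 0.09 1 0 0; 70 0.09 1 0 0; 70 0.09 1 0 0; 70 0.09 1 0 0"
}}

```text
time: 11.15
tool_pos: [0.4792, -0.206, 0.2255]
tool_rot: [0.0, 1.0, -0.0, 0.0]
contact_force: [1.3, -0.0, 0.6]
gripper_width: 0.818
```

>>> {"name": "drive_tool", "arguments": {
  "commands": "70 0.1 1 0.3 0; 70 0.1 1 0.3 0; 70 0.1 1 0.3 0; 70 0.07 1 0.3 0; 70 0 0.1 0.8 0; 70 0 0 0.9 0; 70 0 0 0.9 0; 70 0 0 0.9 0"
}}

```text
time: 12.15
tool_pos: [0.4903, -0.3281, 0.0836]
tool_rot: [0.0, 1.0, -0.0, 0.0]
contact_force: [-0.1, 0.4, 0.0]
gripper_width: 0.821
```

>>> {"name": "drive_tool", "arguments": {
  "commands": "70 0 0 0.9 0; 70 0 0 0.5 0; 70 0 0 0.2 0; 70 0 0 0 0; 30 0 0 0 0; 30 0 0 0 0; 30 0 0 0 0; 30 0 0 0 0"
}}

```text
time: 13.15
tool_pos: [0.4916, -0.3301, 0.0388]
tool_rot: [0.002, 1.0, -0.0, 0.002]
contact_force: [-1.4, -4.6, 5.2]
gripper_width: 0.452
```

>>> {"name": "drive_tool", "arguments": {
  "commands": "30 0 0 -0.3 0; 30 0 0 -0.8 0; 30 0 0 -0.9 0; 30 0 0 -0.9 0; 30 0 -0.6 -0.6 0; 30 0 -0.9 -0.6 0; 30 0 -1 -0.6 0; 30 0 -1 -0.6 0"
}}

```text
time: 14.15
tool_pos: [0.4888, -0.2207, 0.1936]
tool_rot: [-0.002, 1.0, -0.0, -0.002]
contact_force: [0.6, 0.2, -5.7]
gripper_width: 0.45
```

>>> {"name": "drive_tool", "arguments": {
  "commands": "30 0.16 -1 0 0; 30 0.16 -1 0 0; 30 0.16 -1 0 0; 30 0.16 -1 0 0; 30 0.16 -1 0 0; 30 0.16 -1 0 0; 30 0.16 -1 0 0; 30 0.16 -1 0 0"
}}

```text
time: 15.15
tool_pos: [0.527, 0.0187, 0.1931]
tool_rot: [-0.001, 1.0, -0.0, -0.002]
contact_force: [0.1, -0.0, -5.2]
gripper_width: 0.454
```

>>> {"name": "drive_tool", "arguments": {
  "commands": "30 0.1 -0.9 0.3 0; 30 0 -0.9 0.4 0; 30 0 -0.4 0.4 0; 30 0 0 0.3 0; 30 0 0 0.2 0; 30 0 0 0.15 0; 30 0 0 0.12 0; 30 0 0 0.1 0"
}}

```text
time: 16.15
tool_pos: [0.5322, 0.0824, 0.1369]
tool_rot: [0.0, 1.0, -0.0, 0.0]
contact_force: [-1.5, -2.1, -1.6]
gripper_width: 0.453
```

>>> {"name": "drive_tool", "arguments": {
  "commands": "30 0 0 0.1 0; 30 0 0 0.05 0; 30 0 0 0 0; 60 0 0 0 0; 60 0 0 0 0; 60 0 0 0 0; 60 0 0 -0.5 0; 60 0 0 -0.9 0"
}}

```text
time: 17.15
tool_pos: [0.5312, 0.0831, 0.1739]
tool_rot: [-0.0, 1.0, -0.0, -0.001]
contact_force: [0.3, -0.2, 0.2]
gripper_width: 0.703
```

```bash
python3 - <<'E'
from h import *
f=snap("side","side2")
k=[cv2.convertScaleAbs(crop(f,236,140,262,176,14),alpha=1.5), cv2.convertScaleAbs(crop(f,205,90,295,240,4),alpha=1.3)]
W=np.zeros((600,740,3),np.uint8)
for i,a in enumerate(k): W[:a.shape[0],i*375:i*375+a.shape[1]]=a[:600]
cv2.imwrite("pics/c6.png",W); print(f[150:176,248:256].mean(2).astype(int))
E
```

```text
[[146 139 132 130 131 128 128 128]
 [148 140 132 129 128 128 126 124]
 [148 140 131 126 123 120 119 118]
 [148 139 126 118 113 112 111 111]
 [149 137 118 112 110 108 110 111]
 [148 135 119 112 110 110 111 110]
 [146 137 117 113 110 111 109 109]
 [142 131 108 107 113 111 109 110]
 [136 118  98 105 110 109 110 109]
 [126 110  90  95  96 100 110 111]
 [126 109  84  77  72  87 106 110]
 [126 109  72  53  52  77 103 110]
 [125 108  66  42  45  75 100 110]
 [126 109  64  42  44  72  99 109]
 [127 109  64  43  40  69 103 111]
 [127 110  66  40  44  72 109 120]
 [128 109  63  40  41  79 116 128]
 [127 107  64  45  48  80 119 128]
 [122 108  75  61  59  84 114 123]
 [112 104  90  83  82  91 106 111]
 [103  99  97  94  95 100 102 103]
 [104 103 102 101 100 104 105 106]
 [110 111 108 110 106 110 110 110]
 [113 112 111 111 113 111 110 110]
 [113 112 110 112 114 110 111 111]
 [112 111 110 112 111 111 111 111]]
```

View pics/c6.png

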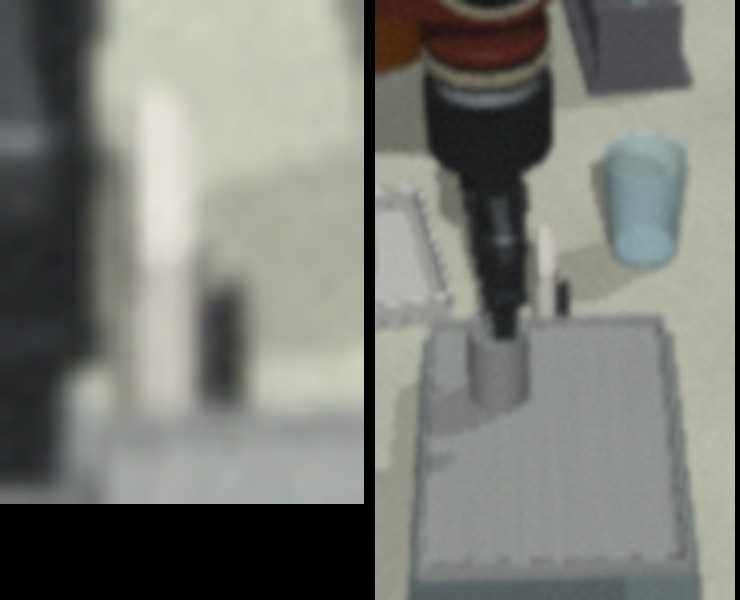

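>>> {"name": "drive_tool", "arguments": {
  "commands": "70 0 0 -1 0; 70 0 0.3 -0.3 0; 70 -0.14 1 0 0; 70 -0.14 1 0 0; 70 -0.14 1 0 0; 70 -0.14 1 0 0; 70 -0.14 1 0 0; 70 -0.14 1 0 0"
}}

```text
time: 18.2
tool_pos: [0.506, -0.1074, 0.2122]
tool_rot: [-0.0, 1.0, -0.0, -0.0]
contact_force: [0.4, -0.5, 0.3]
gripper_width: 0.82
```

>>> {"name": "drive_tool", "arguments": {
  "commands": "70 -0.14 1 0 0; 70 -0.14 1 0.2 0; 70 -0.14 1 0.5 0; 70 -0.14 1 0.7 0; 70 -0.05 0.1 0.9 0; 70 0 0 0.9 0; 70 0 0 0.9 0; 70 0 0 0.9 0"
}}

```text
time: 19.2
tool_pos: [0.4876, -0.2294, 0.0614]
tool_rot: [-0.0, 1.0, -0.0, -0.0]
contact_force: [0.3, 0.3, -0.6]
gripper_width: 0.819
```

>>> {"name": "drive_tool", "arguments": {
  "commands": "70 0 0 0.7 0; 70 0 0 0.35 0; 70 0 0 0 0; 20 0 0 0 0; 20 0 0 0 0; 20 0 0 0 0; 20 0 0 0 0; 20 0 0 -0.1 0"
}}

```text
time: 20.2
tool_pos: [0.4876, -0.2285, 0.0337]
tool_rot: [-0.001, 1.0, -0.0, -0.001]
contact_force: [0.2, -0.3, -3.6]
gripper_width: 0.333
```

>>> {"name": "drive_tool", "arguments": {
  "commands": "20 0 0 -0.5 0; 20 0 0 -0.8 0; 20 0 0 -0.9 0; 20 0 -0.2 -1 0; 20 0.3 -0.8 -1 0; 20 0.3 -1 -0.9 0; 20 0.4 -1 -0.4 0; 20 0.4 -1 0 0"
}}

```text
time: 21.2
tool_pos: [0.5309, -0.1081, 0.2013]
tool_rot: [0.0, 1.0, -0.0, 0.001]
contact_force: [-0.3, -0.7, -3.2]
gripper_width: 0.329
```

>>> {"name": "drive_tool", "arguments": {
  "commands": "20 0.55 -1 0 0; 20 0.55 -1 0 0; 20 0.55 -1 0 0; 20 0.55 -1 0.2 0; 20 0.1 -0.3 0.4 0; 20 0 0 0.7 0; 20 0 0 0.7 0; 20 0 0 0.4 0"
}}

```text
time: 22.2
tool_pos: [0.5975, 0.0192, 0.1244]
tool_rot: [-0.0, 1.0, -0.001, -0.002]
contact_force: [-2.6, 0.3, -1.2]
gripper_width: 0.328
```

>>> {"name": "drive_tool", "arguments": {
  "commands": "20 0 0 0.2 0; 20 0 0 0.12 0; 20 0 0 0.1 0; 20 0 0 0.06 0; 20 0 0 0 0; 60 0 0 0 0; 60 0 0 0 0; 60 0 0 0 0"
}}

```text
time: 23.2
tool_pos: [0.5994, 0.0201, 0.1128]
tool_rot: [-0.0, 1.0, -0.0, 0.0]
contact_force: [0.3, 0.2, 0.1]
gripper_width: 0.701
```

>>> {"name": "drive_tool", "arguments": {
  "commands": "70 0 0 -0.5 0; 70 0 0 -1 0; 70 0 0 -1 0; 70 0 0 -0.8 0; 70 -0.5 1 0 0; 70 -0.5 1 0 0; 70 -0.5 1 0 0; 70 -0.5 1 0 0"
}}

```text
time: 24.2
tool_pos: [0.5391, -0.1009, 0.2133]
tool_rot: [0.0, 1.0, -0.0, 0.001]
contact_force: [0.8, -0.7, 0.3]
gripper_width: 0.817
```

```bash
python3 - <<'E'
from h import *
f=snap("side","side3")
k=[cv2.convertScaleAbs(crop(f,236,140,262,182,14),alpha=1.5), cv2.convertScaleAbs(crop(f,205,90,295,240,4),alpha=1.3)]
W=np.zeros((600,740,3),np.uint8)
for i,a in enumerate(k): W[:a.shape[0],i*375:i*375+a.shape[1]]=a[:600]
cv2.imwrite("pics/c7.png",W); print(f[150:180,247:256].mean(2).astype(int))
E
```

```text
[[70 69 65 59 52 45 39 33 31]
 [40 37 36 32 30 29 27 27 27]
 [25 25 22 22 24 25 26 23 25]
 [22 25 22 23 21 24 23 25 22]
 [21 27 24 22 24 25 24 25 25]
 [24 24 24 26 26 25 25 26 24]
 [23 24 25 27 25 29 25 24 26]
 [25 25 24 27 25 24 24 24 26]
 [24 24 25 23 24 26 25 25 25]
 [25 25 24 25 24 26 25 26 23]
 [26 22 26 26 25 26 25 24 26]
 [23 24 25 23 24 25 25 24 24]
 [24 25 24 24 27 26 25 25 24]
 [27 23 27 26 26 25 23 26 25]
 [26 23 23 25 26 26 24 25 26]
 [24 26 25 26 24 24 26 26 23]
 [27 26 24 26 26 26 22 27 25]
 [23 26 27 26 26 23 25 24 24]
 [26 26 24 25 25 25 24 26 27]
 [25 27 26 27 25 25 24 26 38]
 [24 26 25 25 26 26 25 26 38]
 [26 25 26 27 26 23 25 28 32]
 [25 25 25 29 26 26 26 28 32]
 [25 25 26 27 27 28 26 28 34]
 [26 27 26 27 25 25 26 28 35]
 [28 29 29 26 26 27 26 28 35]
 [35 38 36 37 29 28 26 29 33]
 [40 46 48 41 35 28 27 30 33]
 [40 47 51 49 44 32 28 29 36]
 [40 47 50 50 47 34 30 28 35]]
```

View pics/c7.png

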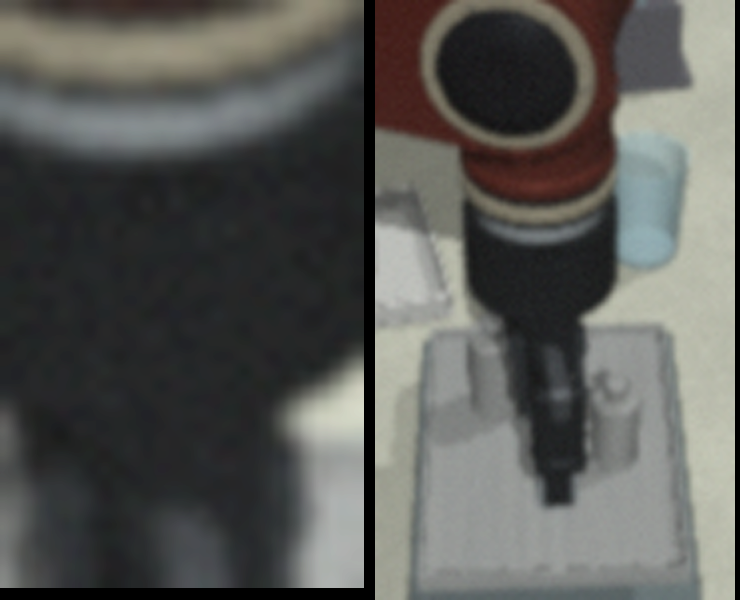

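>>> {"name": "drive_tool", "arguments": {
  "commands": "70 -0.96 0.92 0 0; 70 -0.96 0.92 0 0; 70 -0.96 0.92 0 0; 70 -0.96 0.92 0 0; 70 -0.98 0.95 0.2 0; 70 0 0 0.8 0; 70 0 0 0.8 0; 70 0 0 0.4 0"
}}

```text
time: 25.25
tool_pos: [0.3943, -0.2387, 0.1454]
tool_rot: [-0.0, 1.0, -0.0, -0.0]
contact_force: [-0.1, 0.1, 0.5]
gripper_width: 0.82
```

```bash
python3 - <<'E'
from h import *
f=snap("side","side4")
cv2.imwrite("pics/c8.png",cv2.convertScaleAbs(crop(f,236,140,272,182,14),alpha=1.5)); print(f[150:182,247:256].mean(2).astype(int))
E
```

```text
[[168 165 156 149 149 148 145 144 145]
 [168 166 158 149 146 146 144 144 141]
 [168 167 156 148 142 140 137 137 133]
 [168 165 157 141 137 130 128 128 126]
 [169 166 156 136 128 126 125 127 125]
 [168 168 157 135 126 127 126 124 127]
 [166 166 154 134 128 125 125 127 125]
 [162 160 147 124 125 126 127 127 124]
 [156 150 135 111 120 126 125 125 126]
 [145 145 128 106 117 124 127 125 126]
 [144 143 126  98 102 115 121 125 126]
 [146 141 124  85  80  90 110 123 125]
 [147 143 124  80  61  69  97 118 123]
 [147 142 123  77  55  58  87 117 124]
 [144 145 124  76  51  55  88 120 127]
 [146 143 124  74  48  53  89 126 135]
 [146 145 123  73  47  51  90 133 146]
 [147 144 123  71  45  51  90 136 147]
 [144 144 126  73  48  52  91 135 148]
 [144 145 126  77  49  53  91 136 148]
 [141 141 127  86  62  64  93 133 145]
 [129 131 123 102  92  90 101 122 129]
 [116 118 114 111 109 108 110 115 116]
 [112 113 111 115 116 117 114 111 117]
 [117 118 120 120 123 124 120 118 122]
 [126 127 124 125 126 127 125 123 124]
 [128 126 127 125 126 127 127 126 127]
 [127 127 127 124 126 130 127 126 125]
 [126 126 127 124 125 127 126 125 124]
 [126 128 126 124 126 127 126 125 125]
 [125 125 127 125 126 126 126 125 125]
 [127 128 126 125 125 126 124 124 124]]
```

View pics/c8.png

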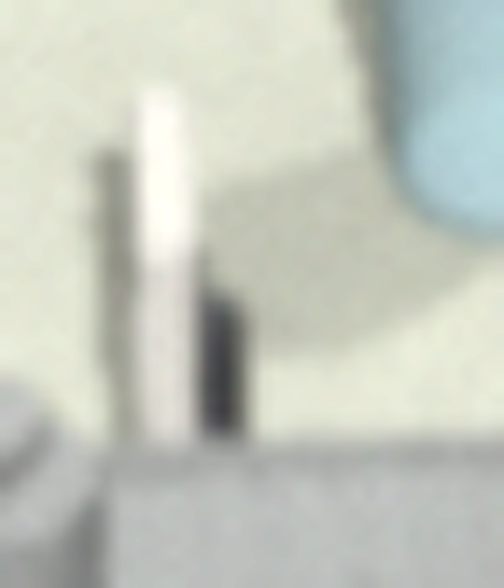

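Now the tip has dropped level with the marker bar's top (row 161), so more load is needed. My estimate of the marker setting is 35-40 mm, so I'll add a second large weight.

>>> {"name": "drive_tool", "arguments": {
  "commands": "70 0.13 1 0 0; 70 0.13 1 0 0; 70 0.12 0.98 0.2 0; 70 0 0 0.8 0; 70 0 0 0.9 0; 70 0 0 0.9 0; 70 0 0 0.6 0; 70 0 0 0.25 0"
}}

```text
time: 26.3
tool_pos: [0.406, -0.3281, 0.0358]
tool_rot: [-0.0, 1.0, -0.0, -0.0]
contact_force: [-0.2, -0.7, 0.4]
gripper_width: 0.823
```

>>> {"name": "drive_tool", "arguments": {
  "commands": "70 0 0 0 0; 30 0 0 0 0; 30 0 0 0 0; 30 0 0 0 0; 30 0 0 0 0; 30 0 0 -0.3 0; 30 0 0 -0.8 0; 30 0 0 -0.9 0"
}}

```text
time: 27.3
tool_pos: [0.4043, -0.326, 0.0942]
tool_rot: [-0.003, 1.0, -0.0, -0.002]
contact_force: [0.1, -0.2, -6.2]
gripper_width: 0.451
```

>>> {"name": "drive_tool", "arguments": {
  "commands": "30 0 0 -0.9 0; 30 0.2 -0.5 -0.9 0; 30 0.42 -0.9 -0.8 0; 30 0.42 -0.95 -0.8 0; 30 0.42 -0.95 -0.1 0; 30 0.42 -0.95 0 0; 30 0.42 -0.95 0 0; 30 0.42 -0.95 0 0"
}}

```text
time: 28.3
tool_pos: [0.4863, -0.1417, 0.1989]
tool_rot: [-0.001, 1.0, -0.0, -0.002]
contact_force: [-0.5, 0.8, -5.9]
gripper_width: 0.449
```

>>> {"name": "drive_tool", "arguments": {
  "commands": "30 0.36 -0.93 0 0; 30 0.36 -0.93 0.1 0; 30 0.37 -0.93 0.3 0; 30 0.37 -0.93 0.3 0; 30 0 0 0.7 0; 30 0 0 0.7 0; 30 0 0 0.35 0; 30 0 0 0.15 0"
}}

```text
time: 29.3
tool_pos: [0.5302, -0.0319, 0.1217]
tool_rot: [-0.0, 1.0, -0.0, -0.002]
contact_force: [1.0, -0.5, -5.9]
gripper_width: 0.447
```

>>> {"name": "drive_tool", "arguments": {
  "commands": "30 0 0 0.15 0; 30 0 0 0.15 0; 30 0 0 0.12 0; 30 0 0 0.1 0; 30 0 0 0.06 0; 30 0 0 0 0; 60 0 0 0 0; 60 0 0 0 0"
}}

```text
time: 30.3
tool_pos: [0.532, -0.0323, 0.1065]
tool_rot: [0.0, 1.0, -0.0, 0.001]
contact_force: [0.0, 0.1, 0.1]
gripper_width: 0.706
```

>>> {"name": "drive_tool", "arguments": {
  "commands": "60 0 0 0 0; 60 0 0 -0.5 0; 60 0 0 -1 0; 70 0 0 -1 0; 70 -0.5 0.5 -1 0; 70 -1 1 0 0; 70 -1 1 0 0; 70 -1 1 0 0"
}}

```text
time: 31.3
tool_pos: [0.4258, -0.138, 0.2124]
tool_rot: [0.001, 1.0, 0.0, 0.001]
contact_force: [0.1, -0.6, -0.3]
gripper_width: 0.82
```

```bash
python3 - <<'E'
from h import *
f=snap("side","side5")
k=[cv2.convertScaleAbs(crop(f,236,140,262,182,14),alpha=1.5), cv2.convertScaleAbs(crop(f,205,90,295,240,4),alpha=1.3)]
W=np.zeros((600,740,3),np.uint8)
for i,a in enumerate(k): W[:a.shape[0],i*375:i*375+a.shape[1]]=a[:600]
cv2.imwrite("pics/c9.png",W); print(f[156:184,247:256].mean(2).astype(int))
E
```

```text
[[160 158 144 125 120 119 118 118 117]
 [154 151 137 116 116 119 119 119 118]
 [148 144 127 105 114 118 119 119 118]
 [137 137 120 101 109 115 118 120 117]
 [135 132 118  92  98 106 116 118 118]
 [139 135 117  81  77  96 114 117 117]
 [139 135 116  74  67  86 111 116 118]
 [139 135 116  72  62  86 111 115 117]
 [138 136 116  72  60  84 112 121 119]
 [138 135 118  71  58  82 116 129 129]
 [139 135 118  71  58  78 112 132 137]
 [138 135 116  70  54  68 102 132 139]
 [138 137 116  70  51  61  93 130 139]
 [138 137 118  69  47  53  88 130 141]
 [137 137 120  72  44  50  85 128 140]
 [136 138 122  74  44  49  87 129 140]
 [138 139 121  74  46  48  84 126 138]
 [137 138 121  72  45  44  74 111 120]
 [132 137 121  77  53  45  64  91 100]
 [123 129 118  88  72  67  77  93  99]
 [109 110 108  97  92  92  95 103 103]
 [105 106 106 103 104 104 102 103 104]
 [113 111 111 111 110 111 110 109 108]
 [119 119 118 116 116 119 118 118 116]
 [119 119 119 118 119 120 119 119 118]
 [121 120 120 119 120 121 121 118 118]
 [119 118 121 119 118 118 120 117 116]
 [118 119 119 118 118 120 118 116 118]]
```

View pics/c9.png

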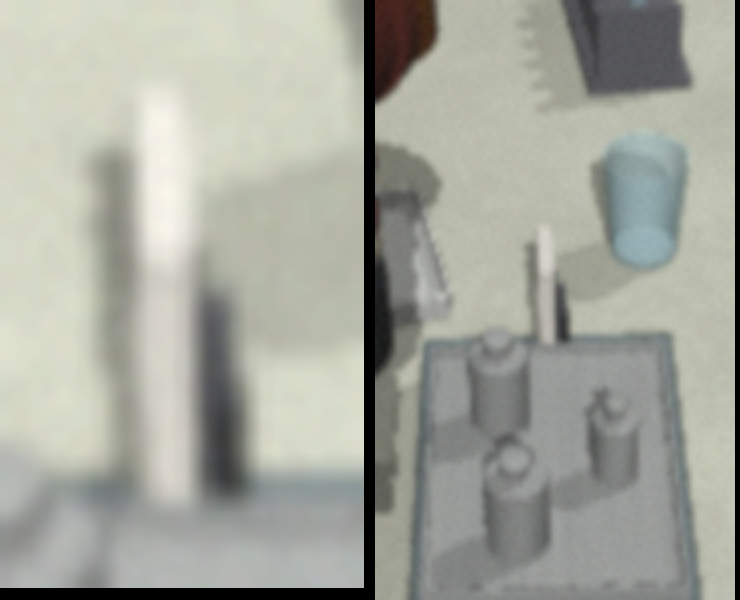

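Two large weights and one small one stand on the pan; the tip is now at row 167 and the marker top at row 161. Next is the tip's y-extent against the marker's, from averaged top frames.

```bash
python3 - <<'E'
from h import *
f=np.mean([snap("top",f"t{i}").astype(float) for i in range(6)],0); np.save("topA.npy",f)
g=np.mean([snap("side",f"s{i}").astype(float) for i in range(6)],0); np.save("sideA.npy",g)
np.set_printoptions(linewidth=250)
print("top cols 186..212 rows 182..192"); print(f[182:193,186:212].mean(2).round().astype(int))
t=cv2.imread("pics/top0.png").astype(float); print("d"); print((f-t)[182:193,186:212].mean(2).round().astype(int))
print("side rows157..178 col 248..254");
for r in range(157,178): print(r,g[r,248:256].mean(1).round(0).astype(int), g[r,251].round(0).astype(int))
print(manip.state()["time"])
E
```

```text
top cols 186..212 rows 182..192
[[ 81  80  80  79  80  80  73  65  69  71  61  52  50  51  52  52  52  52  52  51  51  51  50  49  55  76]
 [ 80  80  80  80  80  79  70  65  70  71  61  52  51  52  52  51  52  52  51  51  51  51  51  50  57  78]
 [ 80  80  80  79  80  79  71  68  72  72  61  51  51  51  51  51  51  52  52  52  51  52  51  50  58  78]
 [ 81  80  79  80  80  78  70  69  73  72  61  52  50  50  52  52  51  51  52  51  52  51  51  51  60  79]
 [ 80  79  79  78  78  75  66  68  73  70  60  50  49  51  51  51  52  52  51  52  51  51  51  53  64  82]
 [ 80  83  84  82  79  78  73  73  74  66  53  47  46  47  48  48  49  50  51  52  51  51  51  54  69  83]
 [ 90 102 107 106 104 104 102  97  90  78  66  63  60  58  58  55  51  47  46  48  50  49  48  55  73  84]
 [102 116 121 121 120 120 119 115 112 106 103 102 101 101  99  90  79  60  42  35  36  36  37  48  73  86]
 [104 116 119 119 119 120 121 122 122 121 121 121 121 121 119 115 108  89  58  35  27  26  27  41  69  82]
 [ 88  91  91  93  97 103 110 116 118 118 119 119 119 120 121 122 120 100  71  51  43  40  39  49  74  82
[... 1667 characters left out ...]
3 62]
164 [136 117  72  61  84 112 120 120] [63 61 60]
165 [136 117  72  58  83 116 127 128] [60 58 57]
166 [136 117  71  57  79 113 133 138] [59 57 56]
167 [136 118  71  54  68 101 131 140] [56 54 53]
168 [137 118  70  51  60  93 130 140] [53 51 49]
169 [138 119  71  48  53  89 129 141] [49 48 47]
170 [138 120  73  46  49  87 129 141] [48 46 45]
171 [139 121  74  46  48  87 129 140] [47 46 45]
172 [139 121  73  46  48  85 126 137] [47 46 45]
173 [140 121  74  46  44  75 111 121] [46 46 45]
174 [138 122  77  52  46  64  93 100] [52 52 51]
175 [128 117  87  72  67  76  96 100] [72 72 71]
176 [113 110  98  93  91  95 104 107] [92 94 92]
177 [106 106 104 104 102 103 105 106] [103 105 102]
31.95
```

Any dark marker is symmetric about its window, so the midpoint of its top and bottom edges gives the window centre. The bottom is still hidden by the pan's rim. I'll press lightly with closed fingers on the first weight's knob, about 15 mm and well short of the stop, to uncover it.

>>> {"name": "drive_tool", "arguments": {
  "commands": "0 0.44 -0.92 0 0; 0 0.44 -0.92 0 0; 0 0.44 -0.92 0 0; 0 0.44 -0.92 0 0; 0 0.44 -0.92 0 0; 0 0.44 -0.92 0 0; 0 0.44 -0.92 0 0; 0 0.43 -0.92 0 0"
}}

```text
time: 32.95
tool_pos: [0.5322, 0.0848, 0.2108]
tool_rot: [0.0, 1.0, 0.0, -0.0]
contact_force: [0.7, 0.3, 0.4]
gripper_width: -0.004
```

>>> {"name": "drive_tool", "arguments": {
  "commands": "0 0 0 0.8 0; 0 0 0 0.6 0; 0 0 0 0.25 0; 0 0 0 0.15 0; 0 0 0 0.15 0; 0 0 0 0.15 0; 0 0 0 0.15 0; 0 0 0 0.1 0"
}}

```text
time: 33.95
tool_pos: [0.5324, 0.0834, 0.1411]
tool_rot: [0.0, 1.0, -0.0, 0.001]
contact_force: [-0.6, -1.8, 6.4]
gripper_width: -0.005
```

```bash
python3 - <<'E'
from h import *
g=np.mean([snap("side",f"p{i}").astype(float) for i in range(6)],0); np.save("sideP.npy",g)
for r in range(157,186): print(r,g[r,246:257].mean(1).round(0).astype(int))
cv2.imwrite("pics/c10.png",cv2.convertScaleAbs(crop(g.astype(np.uint8),230,140,275,190,11),alpha=1.5))
print(manip.state()["tool_pos"],manip.state()["contact_force"])
E
```

```text
157 [135 146 144 129 109 109 112 111 111 111 111]
158 [128 138 135 118  99 106 111 112 112 111 111]
159 [121 130 128 113  93 102 109 111 111 112 112]
160 [120 128 126 111  86  90 101 109 111 112 112]
161 [122 129 127 110  75  73  89 106 110 111 112]
162 [125 130 126 109  70  62  82 104 110 110 111]
163 [125 130 127 109  67  58  79 104 110 110 110]
164 [125 130 128 109  66  57  78 105 112 112 112]
165 [124 130 128 110  67  54  80 112 121 121 121]
166 [124 130 128 110  66  55  82 118 129 130 130]
167 [123 130 128 111  65  55  83 120 131 132 132]
168 [120 129 129 111  65  54  82 120 131 133 132]
169 [117 129 129 111  66  51  80 118 130 133 134]
170 [116 129 130 113  68  51  71 107 128 133 133]
171 [114 129 130 113  70  52  61  92 124 132 132]
172 [112 128 131 114  71  51  56  83 120 129 130]
173 [110 129 132 114  70  49  50  72 104 114 114]
174 [106 128 133 115  72  48  45  59  84  91  93]
175 [104 128 133 116  76  56  44  54  75  82  83]
176 [100 128 134 120  81  63  46  52  74  81  81]
177 [ 97 128 135 119  83  66  46  52  75  81  81]
178 [ 94 125 132 118  82  67  51  55  76  83  84]
179 [ 93 115 122 112  86  77  68  70  84  90  91]
180 [ 95 103 107 103  93  90  87  88  93  96  97]
181 [ 99 102 101 100  97  98  97  97  98  97  98]
182 [105 106 107 105 105 104 105 105 104 103 104]
183 [110 111 112 112 110 110 112 112 110 110 110]
184 [111 113 113 113 112 113 113 113 112 111 111]
185 [111 113 114 113 112 112 113 113 112 112 112]
[0.53238279 0.08345281 0.1412789 ] [-1.26504179 -1.10902093  5.31640451]
```

View pics/c10.png

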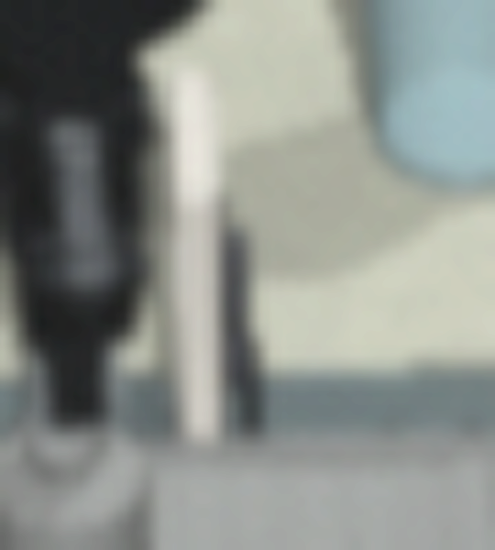

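The marker spans rows 160.5–175.3, so the window's middle is near row 167.9. With two large and one small weight the tip sat at about row 167, which puts the marker setting at 37–43 mm and the 40 mm load well inside the ±6 mm window. Releasing gently and backing off.

>>> {"name": "drive_tool", "arguments": {
  "commands": "0 0 0 -0.1 0; 0 0 0 -0.15 0; 0 0 0 -0.15 0; 0 0 0 -0.2 0; 0 0 0 -0.6 0; 0 0 0 -1 0; 0 -0.5 0 -1 0; 0 -1 0 0 0"
}}

```text
time: 35.25
tool_pos: [0.4884, 0.0837, 0.241]
tool_rot: [-0.0, 1.0, -0.0, 0.003]
contact_force: [0.7, -0.5, 0.7]
gripper_width: -0.003
```

>>> {"name": "drive_tool", "arguments": {
  "commands": "0 -1 0.5 0 0; 0 -1 0.5 0 0; 0 0 1 0 0; 0 0 1 0 0; 0 0 1 0 0; 0 0 1 0 0; 0 0 0 0 0; 0 0 0 0 0"
}}

```text
time: 36.25
tool_pos: [0.4268, -0.0659, 0.2369]
tool_rot: [-0.0, 1.0, -0.0, 0.0]
contact_force: [0.1, -0.1, 0.5]
gripper_width: -0.002
```

```bash
python3 - <<'E'
from h import *
print(manip.state()["time"],manip.state()["tool_pos"])
g=np.mean([snap("side",f"q{i}").astype(float) for i in range(5)],0)
for r in range(158,178): print(r,g[r,248:256].mean(1).round(0).astype(int))
s0=cv2.imread("pics/side0.png").astype(float)
a=g.mean(2);b=s0.mean(2); d=cv2.GaussianBlur(np.abs(a/np.median(a[:,300:])-b/np.median(b[:,300:])),(3,3),0)>.2
n,l,st,c=cv2.connectedComponentsWithStats(d.astype(np.uint8))
for i in range(1,n):
    if st[i,4]>25: print("changed",st[i],c[i].round())
# amber/white jar in tray: amber mask
h=cv2.cvtColor(g.astype(np.uint8),cv2.COLOR_BGR2HSV); m=((h[...,0]<15)&(h[...,1]>120)&(h[...,2]>50)).astype(np.uint8)
n,l,st,c=cv2.connectedComponentsWithStats(m); print([st[i].tolist() for i in range(1,n) if st[i,4]>20])
print("jar expect top/foot",proj("side",[.427,.365,.082]),proj("side",[.427,.365,.004]))
E
```

```text
36.25 [ 0.4267738  -0.06594604  0.23689514]
158 [136 121  99 107 114 113 113 113]
159 [129 115  94 104 110 113 113 112]
160 [128 113  87  92 103 111 112 113]
161 [129 111  77  75  90 108 113 112]
162 [129 111  72  65  83 106 111 113]
163 [129 110  69  60  82 104 111 111]
164 [129 112  68  58  80 107 114 114]
165 [129 111  68  56  79 110 121 122]
166 [129 112  67  55  75 106 126 131]
167 [130 112  67  51  64  96 125 133]
168 [130 112  67  48  57  88 124 133]
169 [131 113  67  45  51  84 123 134]
170 [132 114  69  43  47  82 123 133]
171 [131 115  69  44  46  82 124 134]
172 [132 115  70  44  46  80 120 130]
173 [132 116  70  44  42  70 106 114]
174 [131 116  73  48  44  61  88  95]
175 [122 111  82  69  64  73  90  95]
176 [107 104  92  89  87  91  98 101]
177 [101 101  99  98  99  99 100 100]
changed [  0   0  58  16 743] [29.  6.]
changed [52 17  8  8 39] [56. 21.]
changed [  3  18  43   9 278] [24. 22.]
changed [ 54  31  17  31 243] [62. 46.]
changed [68 30 10  7 35] [72. 33.]
changed [ 141   35   77  161 5455] [183. 115.]
changed [    0    38   154   324 20139] [ 90. 169.]
changed
[... 354 characters left out ...]
398] [251. 202.]
changed [267 199   4  12  36] [268. 205.]
changed [243 217   6  10  52] [246. 222.]
changed [232 219   7   9  37] [235. 224.]
changed [217 231  63  10 432] [248. 236.]
changed [ 216  279   35   89 1507] [236. 329.]
changed [178 316  32  53 980] [197. 345.]
changed [109 367  10  14 110] [113. 374.]
[[0, 0, 206, 84, 8860], [195, 57, 23, 51, 575], [6, 69, 124, 36, 974], [0, 85, 32, 42, 607], [128, 95, 34, 15, 147], [14, 111, 56, 36, 672], [166, 113, 35, 10, 150], [3, 138, 37, 22, 442], [9, 236, 70, 59, 1552], [337, 272, 38, 33, 976], [272, 295, 13, 7, 54], [334, 315, 28, 9, 69], [339, 330, 21, 31, 498]]
jar expect top/foot [193.57852907 138.63892778] [196.09867521 158.04785191]
```

>>> {"name": "drive_tool", "arguments": {
  "commands": "0 0 1 0 0; 0 0 1 0 0; 0 0 1 0 0; 0 0 1 0 0; 0 0 1 0 0; 0 0 1 0 0; 0 0 0 0 0; 0 0 0 0 0"
}}

```text
time: 37.5
tool_pos: [0.4268, -0.2456, 0.2363]
tool_rot: [-0.0, 1.0, 0.0, -0.0]
contact_force: [0.1, -0.2, -0.4]
gripper_width: 0.003
```

```bash
python3 - <<'E'
from h import *
for n,(x0,y0,x1,y1),zs in (("side",(150,115,235,180),None),("top",(115,205,180,275),None)):
    g=snap(n,"z"+n); h=cv2.cvtColor(g,cv2.COLOR_BGR2HSV); m=((h[...,0]<15)&(h[...,1]>100)&(h[...,2]>30)).astype(np.uint8)
    q=np.zeros_like(m); q[y0:y1,x0:x1]=m[y0:y1,x0:x1]
    N,l,st,c=cv2.connectedComponentsWithStats(q); print(n,[st[i].tolist() for i in range(1,N) if st[i,4]>3])
    if n=="side": print(g[164:170,250:254].mean(2).astype(int).tolist())
print("side proj",[proj("side",[.427,.365,z]).round(1) for z in(.004,.02,.06,.082)],"top",proj("top",[.427,.365,.06]))
E
```

```text
side [[150, 115, 74, 65, 3085]]
[[75, 63, 91, 119], [75, 63, 88, 122], [74, 60, 82, 119], [76, 56, 71, 107], [74, 54, 64, 98], [76, 49, 55, 93]]
top [[146, 233, 6, 14, 31]]
side proj [array([196.1, 158. ]), array([195.6, 154.2]), array([194.3, 144.3]), array([193.6, 138.6])] top [144.01799018 238.87643179]
```

```bash
python3 -c "
from plant import manip
print(manip.job_done(), manip.state()['time'])"
```

```text
the job is handed in; nothing more can be done
the job is handed in; nothing more can be done
```

I handed the job in after about 37.6 s. The jar stands upright in the white tray, and two large weights and one small one stand upright on the pan, which sinks it about 40 mm.

**Pointer:** The side camera saw the pointer tip come to rest at about row 167. I put the window centre at about row 167.9, the midpoint of the marker's top and bottom edges. That makes the marker setting 37–43 mm, against a window of about ±6 mm. I never saw the window directly: both cameras view the marker edge-on or from behind. An earlier, rougher estimate gave 30–36 mm. I dropped it after uncovering the marker's lower edge.

**Extra touch:** To uncover that edge, I briefly pressed the pan about 15 mm further down, to about 55 mm, with closed fingers on one weight's knob. The force was about 6 N, short of the 72 mm stop, and the pointer then returned to the same row.

**Jar:** It was upright in the tray in the close view with the gripper opened. At the end the arm hid the tray from the side camera. The top camera showed only a small sliver of amber at the tray's centre, as expected for an upright jar.

**Other items:** Comparing the side pictures before and after showed no change around the vial, beaker, dish, reagent bottle, red look-alike or the top of the marker.

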